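# Feed one solder reel with the rocker gate

### The arm

A 6-joint arm with a two-finger parallel gripper is mounted at the origin on a cart in front of the work surface, level with it; the furniture and walls round the work are solid. World frame = base frame: x ahead of the robot, y to its left, z up, the work surface at z = 0. Lengths are in mm, angles in rad, forces in N, time in s.
With the tool pointing down it reaches from about 325 to 850 mm from the base axis. Payload 15.5 kg.
Tool frame: the origin (TCP) lies between the finger pads, 19 mm behind the fingertips; this is the grasp point; z points along the fingers, y is the line along which they close (so a half turn about z gives the same grasp; the last joint's range is limited). The gripper opens to 91 mm and grips with 3 to 60 N. Pads are 32 mm wide; open, the fingers measure 118 mm over their backs; the gripper's body (76 mm by 178 mm) begins 60 mm behind the grasp point.
Start: joints at [1.02, 0.494, 1.345, -0, 1.302, -0.096], TCP at [275.109, 561.197, 232.715] pointing down, gripper open.
Joint ranges: [-2.91, 2.91], [-0.82, 2.16], [0.22, 2.67], [-1.22, 4.37], [0.12, 2.79], [-3.08, 3.08]. Speed limits (rad/s): [1.89, 1.89, 2.57, 3.01, 3.01, 3.01].

### API

Orientations are given as a unit quaternion [w, x, y, z].
In Python, from station import * gives the robot as it stands. The module is installed in compiled form; this text tells all that it offers.
- The arm moves only by the tool jog_arm, never from a script. Its argument "steps" is a list of rows, each a list of 5 numbers: the shift along the tool's x, y, z in units of 25 mm (1.0 is 25 mm), then the turn about the tool's z in degrees, then the opening, from 0 (shut) to 1 (fully open). A call has 1 to 20 rows; each row is the pose to reach, as a shift and turn from the pose commanded when the call began, along the tool's axes at that moment; what a row does not reach only later rows make up. A row lasts 1/12 s, in which the tool goes at most 41.7 mm and 7.16 degrees, less where a joint would pass 70% of its speed; a pose out of reach is approached as far as the arm can. A call with a gripper value outside its range is refused whole. The fingers move at their own pace and stop on an object; "newtons" is the grip in N (left out, the last holds). Time passes only in rows, so rows that repeat a pose let the fingers close. It gives the time, the measured TCP pose, the force, the opening and the grip force at its end, in the units of the state.
- state(): the state, without advancing time (a new reading comes with each control period).
- camera(name): name is "scene" or "top" or "wrist"; returns the picture (480x640x3 uint8, red, green, blue); there is no depth.
- camera_params(name): a dict with "camera_matrix" (3x3 intrinsics, pixels), "k1" (the pictures are not rectified: a ray, as slopes to the right and down, at radius r is drawn at 1 + k1 r^2 times it, then the intrinsics apply), "T" (4x4, takes a point from camera to world coordinates). Camera axes: x right, y up, looking along -z (the intrinsics and any distortion apply to the point x, -y, -z); pixel columns grow to the right and rows downward; lengths in mm; the calibration is good to about 2 mm. A picture is of the moment at which its call begins: read the wrist's pose just before it. camera_params takes no time and is no camera call; for the wrist camera it gives the pose at the moment of the call.
- finish_job(): hands the job in; it is judged then, once.
Trained networks look in the newest picture that a camera, given by its name, has taken for a name from the list of things; names that differ only in an ending like _2 or _b are one class to them, and where a whole thing is asked for, a point or a joint stands for the part that bears it (a point fixed in the world has none). Each returns a list of dicts, best first, with "conf" (0 to 1); they miss things now and then, are a little off and sometimes report something else, mostly with a low value. They report only what shows in the picture. A call takes as long as a camera call. They do not tell look-alikes from the thing itself.
- recognise(camera, thing): "at" ([column, row] in pixels, amid what is visible of it).
- silhouettes(camera, thing): "region" (480x640 bool, what is visible of it) and "at" ([column, row] in pixels, amid what is visible of it).
The state is a dict: "time_s": time; "qpos": joint angles; "dq": joint speeds; "effort": joint torques, N m; "eef_pos": TCP position; "tcp_rot": TCP orientation; "ft_force": force on the tool from outside, world axes, zero at the start; "torque": the same for the moment, N m; "grip_width": finger opening in mm; "finger_force": force on a finger pad.
Only numpy, scipy, OpenCV 4.12 (cv2) and the standard library are available. Lean on these libraries where they do the work, as an engineer would, in place of code of your own. Each camera call takes 0.05 s, during which the arm holds its last target. There are 200 camera calls.

### The job

Feed one reel from the gravity feeder: press the black pad of its rocking lever right down with the fingertips so that the far end lifts the gate, and keep it pressed until the front reel has rolled out to the end stop. Then let the lever come back up, so that the gate is shut again and the second reel has moved up to it. Work the pad only: do not touch the reels or the gate, and leave the bottle, the parts box and the adapter standing where they are.

Things in the scene. Friction and masses are not known exactly. Their poses are not given: they have to be found in the camera images.
- feeder: gravity feeder fixed to the bench: aluminium lane (inside 50 mm wide, walls 26 mm high) on a grey base, 80 x 222 mm; place and yaw vary. Origin: on the bench under mid-lane; z up; y = the way reels roll (downhill 0.22 rad), end stop at y = +107 mm; -x = the side of the lever's bearing and press pad (towards the robot). All of it stays below 150 mm
- pad_top (a point): centre of the top face of the black ribbed press pad (36 mm along feeder x, 46 along y, 8 thick) on the lever's near end; moves with it. Lever up: 126 mm above the bench, at x -171, y +16 mm from the feeder's origin, face tilted 0.29 rad, -x edge the higher. Right down: 71 mm high, 6 mm further to -x, tilted 0.29 rad the other way. Free room below and beside it
- lever (a joint): turn of the rocking lever, rad: 0 = pad up, gate shut (rest); 0.58 = pad right down at its stop, gate wide open. A spring returns it; pressing at the pad takes about 4 N at first, 8 N at the bottom. From 0.5 the gate clears the reels. As the gate rises, a thin stop arm on the lever rises through a slit in the lane and holds the second reel back
- gate_edge (a point): middle of the lower edge of the flat steel gate on the far end of the lever, which crosses the lane in front of the first reel and rises with the lever; about 28 mm above the lane's floor when shut, over 60 mm when wide open
- reel_first: front solder reel (58 mm diameter, 45 mm long, dark flanges), lying in the lane, axis across it, against the gate. Origin: centre of its -x flange face, on its axis; z axis = reel axis. In the feeder's frame its origin is at y = +6 mm at the gate, about +82 mm at rest against the end stop
- reel_second: second, equal reel, uphill of the first and touching it; origin as for the first. In the feeder's frame at y = -51 mm at the start, +6 mm once it has moved up to the gate; held at about -50 mm or further uphill while the lever is down
- parts_box: small lidded plastic box, 53 x 75 x 26 mm, a bystander; origin: centre of its underside
- dropper_bottle: white dropper bottle, 39 mm diameter, 112 mm high, upright, a bystander; origin: centre of its underside
- adapter: white plug-in adapter block, 46 x 72 x 28 mm, a bystander; origin: centre of its underside
There are look-alikes about, which are no part of the job. Leave any purple look-alike of the reel_first alone.

How it is judged:
By the outcome, as a careful person would: the job done as asked, in the order asked, and still so for the second after the job is handed in, with the robot touching nothing.
It also fails if it takes over 32 s, if anything falls off the work surface, if the arm or the gripper's body presses on something with over 40 N, if the wrist force passes 120 N, or if a joint passes its speed limit or range.

## Working session

There is one attempt and no reset: what is moved stays moved. The work goes in short steps, Python scripts to look and compute and a tool call to move; the robot and the scene stay as the last step left them, time stands still between calls to the robot, and variables do not carry over. Pictures are saved under pics/ and viewed, at most 10 in all, crops included, and the job is handed in when it is done.

Besides the shell and the picture viewer there is one more tool, called after "Call:" as name(argument=value, ...) on one line, values as JSON. jog_arm: Moves the arm, as the interface text tells. Its arguments: {"type":"object","properties":{"steps":{"type":"array"},"newtons":{"type":"number"}},"required":["steps"]}

```bash
mkdir -p pics
cat > h.py <<'E'
from station import *
import numpy as np, cv2
def ray(p,px):
    K=np.array(p["camera_matrix"]);T=np.array(p["T"])
    d=(np.array(px,float)-K[:2,2])/[K[0,0],K[1,1]]
    u=d.copy()
    for _ in range(30): u=d/(1+p["k1"]*(u@u))
    return T[:3,3],T[:3,:3]@np.array([u[0],-u[1],-1])
def atz(p,px,z):
    o,d=ray(p,px); return o+d*(z-o[2])/d[2]
def proj(p,X):
    K=np.array(p["camera_matrix"]);T=np.array(p["T"])
    c=T[:3,:3].T@(np.array(X,float)-T[:3,3]); u=np.array([c[0],-c[1]])/-c[2]
    u=u*(1+p["k1"]*(u@u)); return u*[K[0,0],K[1,1]]+K[:2,2]
E
python3 - <<'E'
from h import *
s=state();print(s)
for n in("scene","top"):
    im=camera(n);cv2.imwrite(f"pics/{n}0.png",im[:,:,::-1])
    p=camera_params(n);print(n,p)
    for t,z in(("pad_top",126),("reel_first",60),("gate_edge",80),("feeder",40),("dropper_bottle",56),("adapter",28),("parts_box",26)):
        for r in recognise(n,t)[:3]: print(t,r["conf"],r["at"],atz(p,r["at"],z).round())
E
```

```text
{'time_s': 0.0, 'qpos': array([ 1.01947479e+00,  4.94211872e-01,  1.34608677e+00, -2.31171063e-05,
        1.30252244e+00, -9.54895121e-02]), 'dq': array([-0.00097296, -0.0007079 ,  0.00033757,  0.00074259,  0.00084213,
       -0.00074728]), 'effort': array([-5.78048304e-03, -8.78785372e+01, -3.81858945e+01,  7.01737264e-02,
        5.30433096e-02, -7.30118199e-05]), 'eef_pos': array([274.94857175, 560.89215398, 232.13544898]), 'tcp_rot': array([-1.84630049e-04,  2.25944886e-01,  9.74139893e-01, -5.85913581e-04]), 'ft_force': array([ 0.39392401,  0.17944624, -0.13370324]), 'torque': array([-0.01195193, -0.00932878,  0.0124324 ]), 'finger_force': 0.0, 'grip_width': 91.25013636068489}
scene {'camera_matrix': array([[452.18388288,   0.        , 315.58525227],
       [  0.        , 452.18388288, 236.54108665],
       [  0.        ,   0.        ,   1.        ]]), 'k1': -0.06943631789976412, 'T': array([[ 6.32154450e-01,  5.73596421e-01, -5.20929838e-01,
         1.16137401e+01],
       [-7.74773897e-01,  4.76866629e-01, -4.15118811e-01,
         2.04443955e+01],
       [ 1.03033914e-02,  
[... 796 characters left out ...]
e-02,  9.90088276e-01, -1.39336567e-01,
         3.00133273e+02],
       [-9.99629827e-01, -2.03352642e-02, -1.80744594e-02,
         3.35531929e+02],
       [-2.07287562e-02,  1.38966484e-01,  9.90080115e-01,
         1.05775788e+03],
       [ 0.00000000e+00,  0.00000000e+00,  0.00000000e+00,
         1.00000000e+00]])}
pad_top 0.62 [361.4, 205.8] [497. 289. 126.]
reel_first 0.95 [238.1, 251.4] [426. 528.  60.]
reel_first 0.9 [374.9, 145.5] [633. 256.  60.]
reel_first 0.61 [277.1, 325.4] [282. 453.  60.]
gate_edge 0.85 [361.9, 218.4] [482. 287.  80.]
dropper_bottle 0.61 [299.2, 219.1] [488. 409.  56.]
adapter 0.7 [304.8, 282.8] [365. 401.  28.]
parts_box 0.76 [362.6, 299.5] [330. 287.  26.]
```

```bash
python3 -c "
import cv2
a=cv2.imread('pics/top0.png');cv2.imwrite('pics/topc.png',cv2.resize(a[60:360,190:590],None,fx=2,fy=2))"
```

```text
(no output)
```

View pics/topc.png

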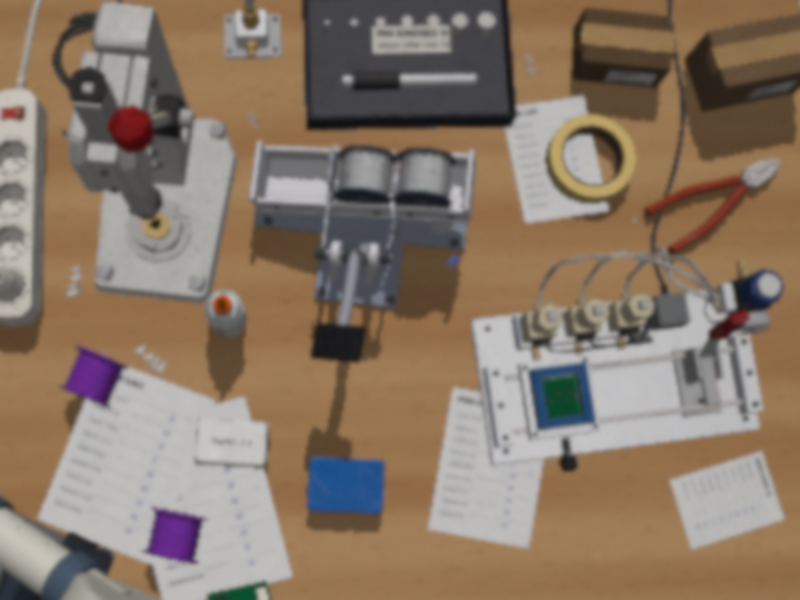

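View pics/scene0.png

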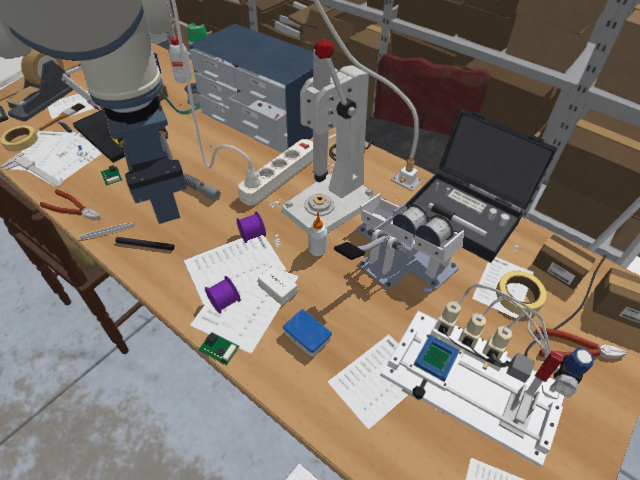

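The top picture shows the pad at about px (359,230), the reels at (371,147) and (402,147), and the end stop on the left (+y world). The bottle is at about (303,217), near the pad's left side. I'll measure the pad precisely.

Run:
```python
from h import *
from scipy.optimize import least_squares
ob={}
ps={n:camera_params(n) for n in("scene","top")}
for n,(x0,x1,y0,y1) in(("scene",(325,372,235,265)),("top",(340,380,215,245))):
    im=cv2.imread(f"pics/{n}0.png"); m=(im.max(2)<55).astype(np.uint8)
    mm=np.zeros_like(m);mm[y0:y1,x0:x1]=m[y0:y1,x0:x1]
    k,l,st,c=cv2.connectedComponentsWithStats(mm)
    i=1+st[1:,4].argmax();ob[n]=c[i];q=np.argwhere(l==i)[:,::-1].astype(np.float32)
    print(n,st[i],c[i],cv2.minAreaRect(q))
# reels & corners by eye (top)
f=lambda X:np.concatenate([proj(ps[n],X)-ob[n] for n in ob])
r=least_squares(f,[480,290,122]);print("pad tri",r.x,r.fun)
print("pad at z122",atz(ps["top"],ob["top"],122),atz(ps["scene"],ob["scene"],122))
# wall/base line pixels in the top view
for nm,c,z in(("R1",(362,175),100),("R2",(425,175),112),("stopcorner",(255,145),0),):
    print(nm,atz(ps["top"],(c[0]/2+190,c[1]/2+60),z).round())
# fit: predict pixels with yaw
def F(o,yaw,P): 
    c,s=np.cos(yaw),np.sin(yaw);return [o[0]+c*P[0]-s*P[1],o[1]+s*P[0]+c*P[1],P[2]]
D=[silhouettes(n,"reel_first") for n in ("top",)]
for d in D[0]: print(d["conf"],d["at"],np.argwhere(d["region"]).min(0)[::-1],np.argwhere(d["region"]).max(0)[::-1])
a=cv2.imread('pics/top0.png');cv2.imwrite('pics/c3.png',np.vstack([cv2.resize(a[120:250,300:440],None,fx=4,fy=4)]))
```

```text
scene [334 242  31  18 300] [349.08       250.46333333] ((349.0146789550781, 250.30882263183594), (28.468765258789062, 13.54838752746582), 30.963756561279297)
top [346 222  26  18 383] [358.79112272 230.74151436] ((358.79229736328125, 230.6615753173828), (24.0627384185791, 16.744688034057617), 7.125016689300537)
pad tri [451.34049062 295.11439983 125.40357041] [-0.23605556  0.02732159  0.17765315 -0.1670586 ]
pad at z122 [451.59105812 295.29838787 122.        ] [454.1041326  296.35471023 122.        ]
R1 [616. 267. 100.]
R2 [611. 208. 112.]
stopcorner [685. 372.   0.]
0.88 [275.7, 326.9] [263 314] [289 340]
0.74 [373.9, 148.2] [357 132] [387 161]
0.64 [239.1, 247.7] [223 234] [251 263]
0.41 [360.3, 172.6] [315 131] [426 240]
```

View pics/c3.png

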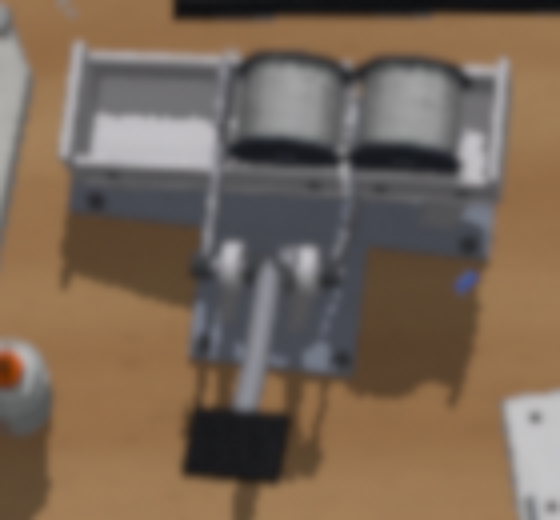

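The crop shows the pad alone in front of the feeder with nothing beneath it, and the second reel uphill on the right; yaw is about -0.1. I'll bring the shut gripper above the pad, with the closing line along feeder y.

Call:
jog_arm(steps=[[-1.2, -0.7, 0, -3, 0], [-2.4, -1.4, 0, -6, 0], [-3.6, -2.1, 0, -9, 0], [-4.8, -2.9, 0, -12, 0], [-6, -3.6, 0, -15, 0], [-7.2, -4.3, 0, -18, 0], [-8.4, -5, 0, -20, 0], [-9.6, -5.7, 0.5, -20, 0], [-10.5, -6.2, 1, -20, 0], [-10.9, -6.5, 1.5, -20, 0], [-10.9, -6.5, 2, -20, 0], [-10.9, -6.5, 2, -20, 0], [-10.9, -6.5, 2, -20, 0], [-10.9, -6.5, 2, -20, 0]])

```text
time_s: 2.02
eef_pos: [448.3, 295.8, 183.4]
tcp_rot: [0.0, 0.053, 0.999, 0.0]
ft_force: [-0.2, 0.3, 0.4]
grip_width: 1.6
finger_force: 0.0
```

Run:
```python
from h import *
s=state();print({k:s[k] for k in("time_s","eef_pos","tcp_rot","ft_force","grip_width")})
a=camera("scene");b=camera("wrist")
a=cv2.resize(a[170:310,280:480],None,fx=3,fy=3);b=cv2.resize(b,(560,420))
cv2.imwrite("pics/a1.png",cv2.resize(np.hstack([a,b]),(800,290))[:,:,::-1])
R=np.array;p=camera_params("wrist");print(proj(p,[451,295,125])*560/640)
```

```text
{'time_s': 2.0167, 'eef_pos': array([448.33394679, 295.84138339, 183.37073013]), 'tcp_rot': array([2.71530082e-04, 5.30642749e-02, 9.98591046e-01, 1.78614918e-04]), 'ft_force': array([-0.18122423,  0.32049861,  0.3862608 ]), 'grip_width': 1.5514781873030754}
[278.28231322 236.55930022]
```

View pics/a1.png

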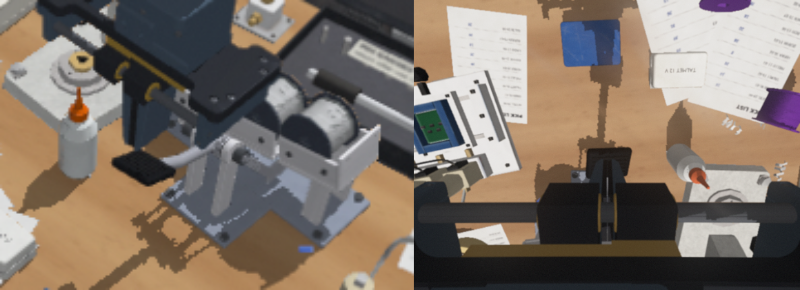

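The fingers are centred over the pad and about 35 mm above it; the bottle stands clear to the side. Pressing down in stages.

Call:
jog_arm(steps=[[0, 0, 0.4, 0, 0], [0, 0, 0.8, 0, 0], [0, 0, 1.1, 0, 0], [0, 0, 1.4, 0, 0], [0, 0, 1.7, 0, 0], [0, 0, 2.0, 0, 0], [0, 0, 2.3, 0, 0], [0, 0, 2.6, 0, 0], [0, 0, 2.9, 0, 0], [0, 0, 3.1, 0, 0], [0, 0, 3.3, 0, 0], [0, 0, 3.4, 0, 0], [0, 0, 3.4, 0, 0], [0, 0, 3.4, 0, 0]])

```text
time_s: 3.28
eef_pos: [448.7, 295.2, 97.4]
tcp_rot: [0.0, 0.053, 0.999, -0.0]
ft_force: [0.1, -3.3, 6.9]
grip_width: 0.4
finger_force: 3.4
```

Call:
jog_arm(steps=[[0, 0, 0.05, 0, 0], [0, 0, 0.1, 0, 0], [0, 0, 0.12, 0, 0], [0, 0, 0.12, 0, 0]])

```text
time_s: 3.62
eef_pos: [448.9, 295.2, 94.5]
tcp_rot: [0.001, 0.053, 0.999, -0.0]
ft_force: [0.6, -4.1, 9.3]
grip_width: 0.2
finger_force: 3.9
```

Run:
```python
from h import *
s=state();print(s["time_s"],s["eef_pos"],s["ft_force"])
t=camera("top");a=camera("scene")
a=cv2.resize(a[170:310,280:480],(600,420));t=cv2.resize(t[110:250,290:440],(450,420))
cv2.imwrite("pics/a2.png",cv2.resize(np.hstack([a,t]),(800,320))[:,:,::-1])
```

```text
3.6167 [448.85719657 295.18726543  94.54597114] [ 0.56308247 -4.12119059  9.32871942]
```

View pics/a2.png

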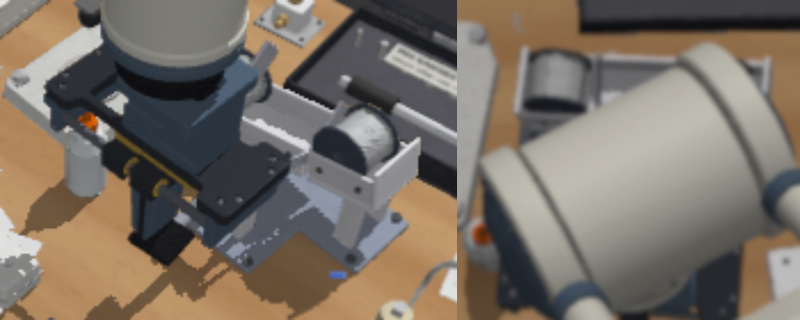

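The front reel has rolled to the end stop (top view, left) and the second is held uphill. I'll press the last bit to the stop and hold.

Call:
jog_arm(steps=[[0, 0, 0.04, 0, 0], [0, 0, 0.07, 0, 0], [0, 0, 0.07, 0, 0], [0, 0, 0.07, 0, 0], [0, 0, 0.07, 0, 0], [0, 0, 0.07, 0, 0], [0, 0, 0.07, 0, 0], [0, 0, 0.07, 0, 0], [0, 0, 0.07, 0, 0], [0, 0, 0.07, 0, 0]])

```text
time_s: 4.55
eef_pos: [449.0, 295.3, 92.9]
tcp_rot: [0.001, 0.053, 0.999, 0.0]
ft_force: [0.9, -3.1, 9.1]
grip_width: 0.5
finger_force: 3.9
```

Call:
jog_arm(steps=[[0, 0, 0.04, 0, 0], [0, 0, 0.08, 0, 0], [0, 0, 0.08, 0, 0], [0, 0, 0.08, 0, 0]])

```text
time_s: 4.88
eef_pos: [449.2, 295.2, 91.7]
tcp_rot: [0.001, 0.053, 0.999, 0.0]
ft_force: [-2.2, -6.4, 23.6]
grip_width: 0.6
finger_force: 11.1
```

The force jump shows the lever is on its stop. Now releasing smoothly.

Call:
jog_arm(steps=[[0, 0, -0.1, 0, 0], [0, 0, -0.3, 0, 0], [0, 0, -0.6, 0, 0], [0, 0, -0.9, 0, 0], [0, 0, -1.2, 0, 0], [0, 0, -1.5, 0, 0], [0, 0, -1.8, 0, 0], [0, 0, -2.1, 0, 0], [0, 0, -2.4, 0, 0], [0, 0, -2.8, 0, 0], [0, 0, -3.3, 0, 0], [0, 0, -4, 0, 0], [0, 0, -5, 0, 0], [0, 0, -5.5, 0, 0], [-2, 0, -5.5, 0, 0], [3, 1, -5.5, 0, 0], [4, 2, -5.5, 0, 0], [4, 2, -5.5, 0, 0], [4, 2, -5.5, 0, 0]])

```text
time_s: 6.47
eef_pos: [350.8, 355.8, 228.5]
tcp_rot: [-0.001, 0.053, 0.999, -0.001]
ft_force: [0.1, 0.1, 0.7]
grip_width: 0.3
finger_force: 0.0
```

Run:
```python
from h import *
t=camera("top");a=camera("scene")
a=cv2.resize(a[170:310,280:480],(600,420));t=cv2.resize(t[110:250,290:440],(450,420))
cv2.imwrite("pics/a3.png",cv2.resize(np.hstack([a,t]),(800,320))[:,:,::-1])
```

```text
(no output)
```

View pics/a3.png

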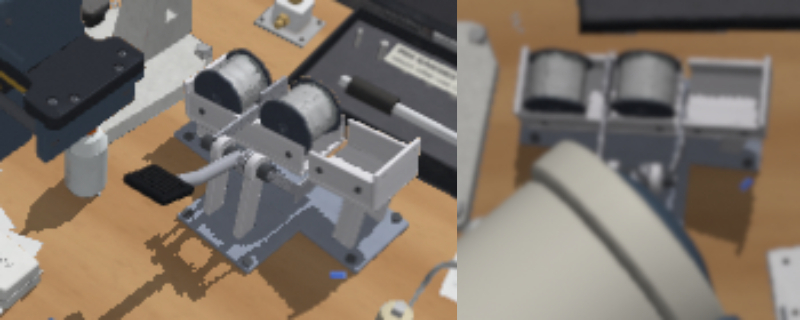

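The first reel is at the end stop, the second is at the shut gate, and the pad is back up. The bottle is still standing. Handing in.

```bash
python3 -c "
from station import *
print(finish_job())"
```

```text
the job is handed in; nothing more can be done
None
```

The job is handed in: the first reel is out at the end stop, the lever is back up with the gate shut, and the second reel is at the gate; the robot touched only the pad, and finished at about 6.5 s.

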